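# Put away the clamp knob and screw the spares jar shut

## Robot

A 6-joint arm with a two-finger parallel gripper is mounted at the origin on the work surface. World frame = base frame: x ahead of the robot, y to its left, z up, the work surface at z = 0. Lengths are in m, angles in rad, forces in N, time in s.
With the tool pointing down it reaches from about 0.35 to 0.775 m from the base axis. Payload 7.3 kg.
Tool frame: the origin (TCP) lies midway between the tips of the shut fingers; the grasp point (between the pads) lies 19 mm behind it (tcp_to_grasp is the distance from the TCP to the grasp point, in m); z points along the fingers, y is the line along which they close (so a half turn about z gives the same grasp; the last joint's range is limited). The gripper opens to 92 mm and grips with 3 to 60 N. Pads are 19 mm wide; open, the fingers measure 130 mm over their backs; the gripper's body (75 mm by 190 mm) begins 47 mm behind the grasp point.
Start: joints at [-1.305, 0.342, 1.524, -0, 1.275, -0.146], TCP at [0.21, -0.481, 0.227] pointing down, gripper open.
Joint ranges: [-2.53, 2.53], [-0.77, 2.02], [0.04, 2.7], [-1, 4.14], [0.28, 2.66], [-3.11, 3.11]. Speed limits (rad/s): [2.57, 2.57, 3.14, 3.14, 3.14, 3.14].

## Interface

Orientations are given as [roll, pitch, yaw] about the fixed x, y, z axes, in that order (R = Rz(yaw) Ry(pitch) Rx(roll)).
In Python, from cell import observe, read_camera, calibration, hand_in, tcp_to_grasp gives the robot as it stands.
- The arm moves only by the tool send_rows, never from a script. Its argument "targets" is a list of rows, each a list of 5 numbers: the opening, from 0 (shut) to 1 (fully open), then the shift along the world's x, y, z in m, then the turn about the world's z in rad. A call has 1 to 5 rows; each row shifts and turns the commanded pose from where the row before left it; what a row does not reach is not made up. A row lasts 1/10 s, in which the tool goes at most 50 mm and 8.59 degrees, less where a joint would pass 70% of its speed; a pose out of reach is approached as far as the arm can. A call is refused whole if a number of a shift passes 0.05 or a number of a turn 0.15, either way. A call with a gripper value outside its range is refused whole. The fingers move at their own pace and stop on an object; "grip_force" is the grip in N (left out, the last holds). Time passes only in rows, so rows that do not move let the fingers close. It gives the time, the measured TCP pose, the force, the opening and the grip force at its end, in the units of the state.
- observe(): the state, without advancing time (a new reading comes with each control period).
- read_camera(name): name is "scene" or "side" or "wrist"; returns (picture, depth): 420x560x3 uint8, red, green, blue; 420x560 float32, m along the optical axis (not along the pixel's ray), 0 where there is no reading.
- calibration(name): a dict with "intrinsics" (3x3 intrinsics, pixels), "k1" (the pictures are not rectified: a ray, as slopes to the right and down, at radius r is drawn at 1 + k1 r^2 times it, then the intrinsics apply), "world_to_cam" (4x4, takes a point from world to camera coordinates); the wrist camera has in their place "hand_eye" (4x4, takes a point from camera to tool coordinates, whose origin is the TCP and whose axes are the flange's). Camera axes: x right, y up, looking along -z (the intrinsics and any distortion apply to the point x, -y, -z); pixel columns grow to the right and rows downward; lengths in m; the calibration is good to about 2 mm. A picture is of the moment at which its call begins: read the wrist's pose just before it. calibration takes no time and is no camera call.
- hand_in(): hands the job in; it is judged then, once.
The state is a dict: "time": time; "qpos": joint angles; "qvel": joint speeds; "joint_efforts": joint torques, N m; "tool_pos": TCP position; "tool_rot": TCP orientation; "contact_force": force on the tool from outside, world axes, zero at the start; "torque": the same for the moment, N m; "opening": finger opening in m; "grip_force": force on a finger pad.
Only numpy, scipy, OpenCV 4.12 (cv2) and the standard library are available. Lean on these libraries where they do the work, as an engineer would, in place of code of your own. Each camera call takes 0.05 s, during which the arm holds its last target. There are 200 camera calls.

## Task

Put the spare clamp knob into the open spares jar. Then swing the jar's captive cap on its arm back over the mouth as far as it goes, and only then screw it down clockwise (seen from above) until it is fully tight. Leave the dropper bottle, the aluminium spool and the steel gauge block standing where they are.

Things in the scene. Friction and masses are not known exactly. Their poses are not given: they have to be found in the camera images.
- knob: The spare clamp knob: a round black lobed plastic head 36 mm across and 14 mm high, standing head-down on the bench, with a steel collar (14 mm across, 4 mm) and then a steel stud 9 mm in diameter pointing up, 40 mm high in all, 45 g. Origin at the centre of its underside, z up along the stud. Easily gripped by the stud.
- jar: Round aluminium spares jar, 84 mm in diameter (neck 74 mm), fixed upright on a 100 x 200 mm steel foot plate bolted to the bench. Origin on the jar's axis at bench level, z up; the arm's pivot post stands 85 mm from the jar's axis along +y of this frame. The inner floor is 10 mm above the bench.
- mouth (a point): Centre of the jar's round mouth, at rim height, 60 mm above the bench. The opening is 66 mm wide at the rim and the jar is 50 mm deep.
- pivot (a point): Point on the vertical pivot axis of the swing arm, at the arm's top face, 80 mm above the bench, 85 mm from the mouth's axis. The arm is a flat strap 4 mm thick (76 to 80 mm above the bench) that carries the cap in a round eye 74 mm across; it stays where it is left.
- cap_top (a point): Centre of the top face of the captive black screw cap, on its axis; turns with it. The part to grip is a ribbed cylinder 48 mm in diameter above the arm: it rises 23 mm above the arm's top face when tight (103 mm above the bench), up to 32 mm when fully unscrewed. Keep the fingertips above the arm (80 mm above the bench). Below the arm is the cap's 81 mm wide lid.
- swing_arm (a joint): Angle of the swing arm in rad about the vertical pivot: 0 = against its stop, with the cap exactly over the mouth; grows counter-clockwise seen from above as the arm is swung open, up to 2.3. The cap's axis moves on a circle of 85 mm radius. Light friction, about 1.5 N at the cap.
- cap (a joint): Screw angle of the cap in rad relative to the arm: 0 = fully tight at its stop; grows counter-clockwise seen from above as it is unscrewed, up to 3.4. It sinks 2.7 mm per rad; takes about 0.07 N m and several regrasps of up to 1.5 rad. Swing the arm without turning the cap: push the cap, or hold it loosely between the fingers.
- dropper: Bystander: small white plastic bottle, 36 mm in diameter and 62 mm high, standing. Origin at the centre of its underside.
- spool: Bystander: aluminium spool standing on end, 38 mm in diameter and 36 mm high. Origin at the centre of its underside.
- gauge: Bystander: steel gauge block, 55 x 30 x 25 mm, lying on the bench. Origin at the centre of its underside.
Mind the look-alikes: they are no part of the job. There is more than one size of the jar; the job needs the largest.

How it is judged:
On the way, in this order (a step that is already met when the one before it is completed fails the run):
1. the knob lies in the jar while the arm is still swung open (horizontal distance between knob and jar below 0.038 m and height (world z) of knob below 0.058 m and value of joint swing_arm above 0.6 rad), for 0.2 s.
2. the arm is at its stop over the mouth, the cap still unscrewed by more than 1.2 rad (value of joint swing_arm below 0.08 rad and value of joint cap above 1.2 rad), for 0.2 s.
3. the cap is screwed tight (value of joint swing_arm below 0.08 rad and value of joint cap below 0.2 rad), for 0.2 s.
At the end, for the whole second after the job is handed in: The knob rests inside the jar (its origin below the rim and within 38 mm of the jar's axis), the arm is within 0.08 rad of its stop over the mouth, the cap is within 0.2 rad of fully tight, and the three bystanders stand upright within 30 mm of where they were (all of step 3 and horizontal distance between knob and jar below 0.038 m and height (world z) of knob below 0.058 m and linear speed of knob below 0.05 m/s and distance of each of dropper, spool, gauge from where it was at the start of the episode below 0.03 m and angle between each of dropper, spool, gauge's own z axis and vertical below 0.3 rad); the robot touches nothing.
It fails at once if a bystander is knocked over or shifted by more than 30 mm (distance of any of dropper, spool, gauge from where it was at the start of the episode above 0.03 m or angle between any of dropper, spool, gauge's own z axis and vertical above 0.3 rad).
It also fails if it takes over 72 s, if anything falls off the work surface, if the arm or the gripper's body presses on something with over 40 N, if the wrist force passes 120 N, or if a joint passes its speed limit or range.

## Working session

There is one attempt and no reset: what is moved stays moved. The work goes in short steps, Python scripts to look and compute and a tool call to move; the robot and the scene stay as the last step left them, time stands still between calls to the robot, and variables do not carry over. Pictures are saved under pics/ and viewed, at most 10 in all, crops included, and the job is handed in when it is done.

Besides the shell and the picture viewer there is one more tool, called after "Call:" by a JSON object that holds its "name" and its "arguments", one argument or row to a line. send_rows: Moves the arm, as the interface text tells. Its arguments: {"type":"object","properties":{"targets":{"type":"array","items":{"type":"array","items":{"type":"number"}}},"grip_force":{"type":"number"}},"required":["targets"]}

```bash
mkdir -p pics
cat > h.py <<'E'
import numpy as np, cv2
from cell import *
def proj_inv(name,u,v,d):
    c=calibration(name);K=np.array(c["intrinsics"]);k1=c["k1"]
    xd=(u-K[0,2])/K[0,0];yd=(v-K[1,2])/K[1,1]
    x,y=xd,yd
    for _ in range(20):
        s=1+k1*(x*x+y*y);x,y=xd/s,yd/s
    return np.stack([x*d,-y*d,-d*np.ones_like(x)],-1)
def c2w(name):
    c=calibration(name)
    if name!="wrist": return np.linalg.inv(np.array(c["world_to_cam"]))
    from scipy.spatial.transform import Rotation as R
    o=observe();T=np.eye(4);T[:3,:3]=R.from_euler('xyz',o["tool_rot"]).as_matrix();T[:3,3]=o["tool_pos"]
    return T@np.array(c["hand_eye"])
def cloud(name,dep,T=None):
    T=c2w(name) if T is None else T
    v,u=np.mgrid[:dep.shape[0],:dep.shape[1]].astype(float)
    P=proj_inv(name,u,v,dep)
    return P@T[:3,:3].T+T[:3,3]
def ray_z(name,u,v,z,T=None):
    T=c2w(name) if T is None else T
    p=proj_inv(name,np.array(float(u)),np.array(float(v)),1.0)@T[:3,:3].T
    o=T[:3,3];return o+p*(z-o[2])/p[2]
E
python3 - <<'E'
from h import *
o=observe();print(o)
print(tcp_to_grasp)
for n in("scene","side"):
    rgb,d=read_camera(n);cv2.imwrite(f"pics/{n}0.png",rgb[:,:,::-1]);np.save(f"{n}0.npy",d);np.save(f"{n}0rgb.npy",rgb)
    print(n,c2w(n)[:3,3])
E
```

```text
{'time': 0.0, 'qpos': array([-1.30501401e+00,  3.42693208e-01,  1.52505447e+00, -4.02357239e-05,
        1.27540539e+00, -1.46016567e-01]), 'qvel': array([-0.00129168,  0.00103172,  0.00052549,  0.00047321,  0.0006161 ,
       -0.00062965]), 'joint_efforts': array([ 1.27474144e-03, -4.31235838e+01, -2.44222194e+01,  7.17946119e-02,
        5.58925141e-02, -1.27024468e-04]), 'tool_pos': array([ 0.21002286, -0.48069223,  0.22604722]), 'tool_rot': array([-3.14004325e+00, -1.88971579e-04,  4.11810485e-01]), 'contact_force': array([-0.96438616, -0.15244527, -0.64043679]), 'torque': array([-0.05537346,  0.00250623,  0.00373731]), 'grip_force': 0.0, 'opening': 0.09155583813585895}
0.0188
scene [ 1.26282629 -0.0875191   0.96297982]
side [0.44473698 0.50441139 0.71501315]
```

View pics/scene0.png

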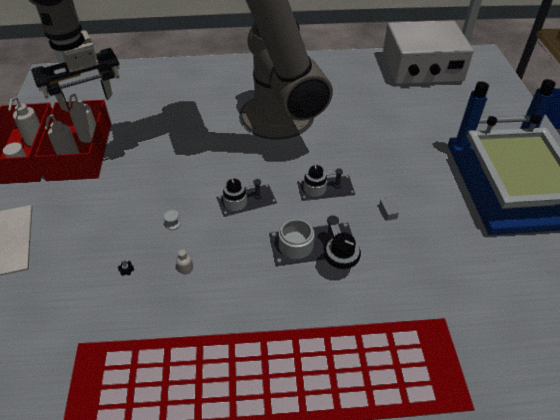

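View pics/side0.png

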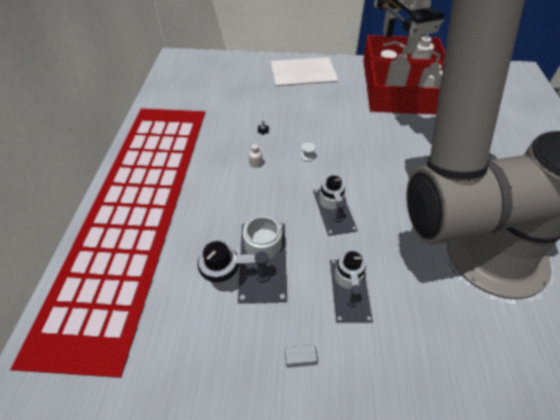

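The scene view shows the knob at (125,268), dropper (184,261), spool (171,219), the large open jar at (296,238) with its cap at (343,248), pivot at (334,225) and gauge at (389,208). In the side view the knob is at (263,128), the mouth at (262,232) and the cap at (217,255).

```bash
cat > m.py <<'E'
from h import *
def circ(p):
    A=np.c_[p[:,0],p[:,1],np.ones(len(p))];s=np.linalg.lstsq(A,-(p[:,:2]**2).sum(1),rcond=None)[0]
    c=-s[:2]/2;return c,np.sqrt(c@c-s[2])
def ellfit(name,rgb,box,z,mask,T=None):
    x0,y0,x1,y1=box;g=cv2.cvtColor(rgb,cv2.COLOR_RGB2GRAY)[y0:y1,x0:x1]
    m=mask(g).astype(np.uint8);cs=cv2.findContours(m,0,2)[0];c=max(cs,key=cv2.contourArea)
    p=np.array([ray_z(name,u+x0,v+y0,z,T) for u,v in c[:,0]]);return p
E
python3 - <<'E'
from m import *
b={"scene":dict(knob=(108,250,143,285),drop=(170,240,198,280),spool=(158,204,186,235),gauge=(372,190,405,225),jar=(265,205,325,270),cap=(318,205,370,275)),
"side":dict(knob=(250,112,276,142),drop=(242,138,268,172),spool=(296,138,322,166),gauge=(278,338,324,372),jar=(238,205,288,265),cap=(190,230,280,285))}
for n in b:
    rgb=np.load(n+"0rgb.npy");d=np.load(n+"0.npy");P=cloud(n,d)
    for k,(x0,y0,x1,y1) in b[n].items():
        q=P[y0:y1,x0:x1].reshape(-1,3);ok=d[y0:y1,x0:x1].ravel()>0;q=q[ok]
        t=q[q[:,2]>0.008]; zt=np.percentile(t[:,2],97)
        print(n,k,"n",len(t),"zmax",zt.round(3),"med",np.median(t,0).round(3),"top",np.median(t[t[:,2]>zt-.006],0).round(3),"min",t.min(0).round(3),"max",t.max(0).round(3))
        if k=="jar":
            r=t[abs(t[:,2]-.06)<.006];print("rim",len(r),(r.min(0)+r.max(0))/2,circ(r))
        if k=="cap":
            for lo,hi in((.072,.086),(.104,.12)):
                r=t[(t[:,2]>lo)&(t[:,2]<hi)];print(lo,len(r),r.mean(0),(r.min(0)+r.max(0))/2,r.max(0)-r.min(0))
E
```

```text
scene knob n 159 zmax 0.039 med [ 0.559 -0.389  0.014] top [ 0.558 -0.391  0.039] min [ 0.539 -0.408  0.008] max [ 0.572 -0.372  0.041]
scene drop n 292 zmax 0.062 med [ 0.572 -0.252  0.037] top [ 0.565 -0.253  0.061] min [ 0.55  -0.271  0.008] max [ 0.583 -0.236  0.065]
scene spool n 188 zmax 0.038 med [ 0.43  -0.291  0.033] top [ 0.427 -0.291  0.035] min [ 0.405 -0.31   0.008] max [ 0.446 -0.272  0.04 ]
scene gauge n 267 zmax 0.026 med [0.432 0.253 0.023] top [0.428 0.254 0.023] min [0.397 0.236 0.008] max [0.456 0.273 0.029]
scene jar n 1143 zmax 0.06 med [0.531 0.009 0.035] top [0.532 0.01  0.058] min [ 0.469 -0.045  0.008] max [0.599 0.079 0.071]
rim 196 [0.53865966 0.01741393 0.05854147] (array([0.52293649, 0.01242662]), np.float64(0.03632378236577084))
scene cap n 1310 zmax 0.11 med [0.603 0.096 0.08 ] top [0.597 0.102 0.108] min [0.463 0.062 0.008] max [0.636 0.148 0.113]
0.072 542 [0.58178197 0.09753073 0.07876282] [0.56671214 0.10301957 0.0789879 ] [0.13815643 0.07790766 0.01396357]
0.104 332 [0.59677044 0.10264976 0.10817308] [0.59601227 0.10270842 0.10858002] [0.04907014 
[... 442 characters left out ...]
99 zmax 0.026 med [0.425 0.258 0.024] top [0.425 0.256 0.024] min [0.396 0.237 0.008] max [0.452 0.274 0.027]
side jar n 1558 zmax 0.083 med [0.518 0.028 0.046] top [0.521 0.097 0.081] min [ 0.476 -0.046  0.008] max [0.568 0.108 0.086]
rim 247 [0.51619618 0.03788966 0.05966886] (array([0.51819607, 0.01554827]), np.float64(0.03622414084691927))
side cap n 2652 zmax 0.11 med [0.556 0.1   0.076] top [0.594 0.106 0.109] min [ 0.479 -0.027  0.008] max [0.634 0.145 0.112]
0.072 811 [0.56470814 0.11057473 0.07908421] [0.56532654 0.10709824 0.07891757] [0.13699173 0.07293702 0.013741  ]
0.104 468 [0.59378175 0.10565015 0.10847316] [0.59404133 0.10440454 0.10800971] [0.04927079 0.04959748 0.00770957]
```

Call:
{"name": "send_rows", "arguments": {
  "targets": [
    [0.5,0.042,0.011,0,0],
    [0.5,0.043,0.011,0,0],
    [0.5,0.043,0.011,0,0],
    [0.5,0.043,0.011,0,0],
    [0.5,0.043,0.011,0,0]
  ]
}}

```text
time: 0.6
tool_pos: [0.4257, -0.4253, 0.2263]
tool_rot: [-3.141, 0.0, 0.412]
contact_force: [-0.1, -0.2, 0.0]
opening: 0.0564
grip_force: 0.0
```

Call:
{"name": "send_rows", "arguments": {
  "targets": [
    [0.5,0.04,0.012,-0.02,0],
    [0.5,0.04,0.012,-0.02,0],
    [0.5,0.035,0.013,-0.02,0],
    [0.5,0.018,0,-0.02,0],
    [0.5,0,0,0,0]
  ]
}}

```text
time: 1.1
tool_pos: [0.5578, -0.3867, 0.1421]
tool_rot: [-3.135, 0.003, 0.415]
contact_force: [-0.5, -1.0, -1.0]
opening: 0.0457
grip_force: 0.0
```

Run:
```python
from m import *
T=c2w("wrist");print(observe()["tool_pos"],observe()["time"],observe()["qvel"])
rgb,d=read_camera("wrist");cv2.imwrite("pics/w1.png",rgb[:,:,::-1]);P=cloud("wrist",d,T)
m=(np.hypot(P[...,0]-.557,P[...,1]+.389)<.04)&(d>0)
s=P[m&(P[...,2]>.030)&(P[...,2]<.05)];print(len(s),s.mean(0),s.min(0),s.max(0))
s=P[m&(P[...,2]>.006)&(P[...,2]<.018)];print(len(s),s.mean(0),(s.min(0)+s.max(0))/2,s.max(0)-s.min(0))
```

```text
[ 0.55784027 -0.38665277  0.14213134] 1.1 [-0.04486127 -0.06232915  0.00833043 -0.01698094  0.03567885 -0.02030557]
114 [ 0.5556429  -0.39114211  0.03851985] [ 0.55077018 -0.39553451  0.03044597] [ 0.55938104 -0.3871575   0.041132  ]
860 [ 0.55656493 -0.39080155  0.01353767] [ 0.5548316  -0.39147733  0.01206644] [0.03252063 0.03582159 0.01185162]
```

View pics/w1.png

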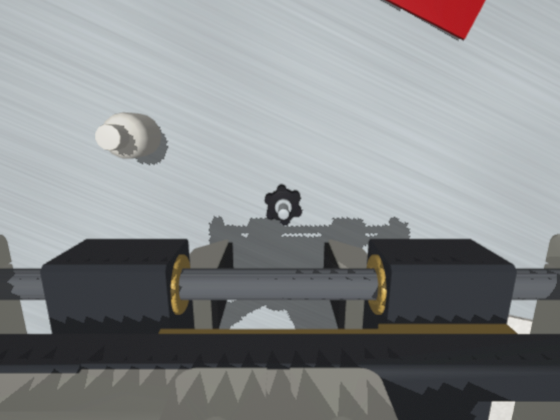

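The wrist view shows the knob's stud at about (283,208) between the fingers and the dropper at (125,137), well clear. The measured stud is at (0.556, -0.391), so I descend there.

Call:
{"name": "send_rows", "arguments": {
  "targets": [
    [0.45,-0.002,-0.004,-0.035,0],
    [0.45,0,0,-0.04,0],
    [0.45,0,0,-0.03,0],
    [0.45,0,0,-0.015,0],
    [0.45,0,0,0,0]
  ]
}}

```text
time: 1.65
tool_pos: [0.5536, -0.3931, 0.0256]
tool_rot: [-3.139, 0.001, 0.411]
contact_force: [-0.1, -0.6, 0.1]
opening: 0.0411
grip_force: 0.0
```

Call:
{"name": "send_rows", "arguments": {
  "grip_force": 20,
  "targets": [
    [0,0,0,0,0],
    [0,0,0,0,0],
    [0,0,0,0,0],
    [0,0,0,0,0],
    [0,0,0,0,0]
  ]
}}

```text
time: 2.15
tool_pos: [0.5554, -0.3932, 0.0274]
tool_rot: [3.141, -0.0, 0.412]
contact_force: [-0.6, 0.5, -0.5]
opening: 0.0079
grip_force: 19.9
```

Call:
{"name": "send_rows", "arguments": {
  "targets": [
    [0,0,0,0.03,0],
    [0,0,0,0.045,0],
    [0,0,0.02,0.035,0],
    [0,-0.005,0.045,0,0],
    [0,-0.005,0.045,0,0]
  ]
}}

```text
time: 2.65
tool_pos: [0.5454, -0.2828, 0.1382]
tool_rot: [3.139, -0.002, 0.41]
contact_force: [1.5, 0.3, -0.5]
opening: 0.0077
grip_force: 19.9
```

Call:
{"name": "send_rows", "arguments": {
  "targets": [
    [0,-0.005,0.045,0,0],
    [0,-0.005,0.045,0,0],
    [0,-0.005,0.045,0,0],
    [0,-0.005,0.045,0,0],
    [0,-0.005,0.045,0,0]
  ]
}}

```text
time: 3.15
tool_pos: [0.5197, -0.0564, 0.137]
tool_rot: [3.141, -0.0, 0.412]
contact_force: [0.9, -0.8, -1.2]
opening: 0.0082
grip_force: 19.9
```

Call:
{"name": "send_rows", "arguments": {
  "targets": [
    [0,0,0.045,0,0],
    [0,0,0.026,0,0],
    [0,0,0,0,0],
    [0,0,0,0,0]
  ]
}}

```text
time: 3.55
tool_pos: [0.5202, 0.0132, 0.1369]
tool_rot: [3.141, -0.0, 0.414]
contact_force: [0.2, -0.5, -1.1]
opening: 0.0078
grip_force: 19.9
```

Run:
```python
from m import *
T=c2w("wrist");print(observe()["tool_pos"],observe()["time"])
rgb,d=read_camera("wrist");cv2.imwrite("pics/w2.png",rgb[:,:,::-1]);P=cloud("wrist",d,T)
ok=d>0
r=P[ok&(abs(P[...,2]-.06)<.004)&(np.hypot(P[...,0]-.52,P[...,1]-.013)<.05)];print("rim",len(r),circ(r))
c=P[ok&(P[...,2]>.102)&(P[...,2]<.118)&(np.hypot(P[...,0]-.595,P[...,1]-.104)<.035)];print("cap",len(c),c.mean(0),(c.min(0)+c.max(0))/2,c.max(0)-c.min(0))
```

```text
[0.52024237 0.01321118 0.1369248 ] 3.55
rim 979 (array([0.5168177 , 0.00908318]), np.float64(0.03457424616586896))
cap 7837 [0.59276215 0.10250922 0.1092081 ] [0.59246539 0.10353681 0.1071913 ] [0.05009543 0.05150011 0.01032349]
```

View pics/w2.png

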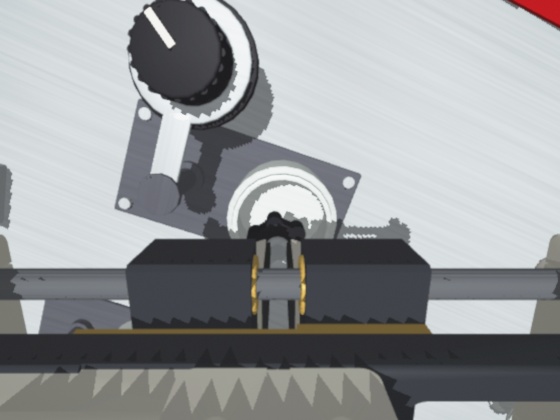

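The view shows the knob held above the mouth at (283,215), and the cap clear at (180,50) on its open arm. I lower and release.

Call:
{"name": "send_rows", "arguments": {
  "targets": [
    [0,0,0,-0.03,0],
    [0,0,0,-0.03,0],
    [0,0,0,-0.02,0],
    [0,0,0,0,0],
    [0,0,0,0,0]
  ]
}}

```text
time: 4.1
tool_pos: [0.5205, 0.0118, 0.057]
tool_rot: [3.141, 0.0, 0.41]
contact_force: [0.7, -0.2, -0.3]
opening: 0.0083
grip_force: 19.9
```

Call:
{"name": "send_rows", "arguments": {
  "targets": [
    [0.25,0,0,0,0],
    [0.25,0,0,0,0],
    [0.25,0,0,0,0],
    [0.25,0,0,0,0],
    [0.25,0,0,0.03,0]
  ]
}}

```text
time: 4.6
tool_pos: [0.5178, 0.0132, 0.0844]
tool_rot: [-3.138, 0.006, 0.412]
contact_force: [0.6, -0.2, -0.7]
opening: 0.0228
grip_force: 0.0
```

Call:
{"name": "send_rows", "arguments": {
  "targets": [
    [0.25,0,0,0.045,0],
    [0.25,0,0,0.045,0],
    [0.6,0,0,0.01,0],
    [0.9,0,0,0,0],
    [0.9,0,0,0,0]
  ]
}}

```text
time: 5.1
tool_pos: [0.5194, 0.013, 0.1857]
tool_rot: [-3.141, 0.001, 0.412]
contact_force: [-0.2, 0.6, 0.6]
opening: 0.0426
grip_force: 0.0
```

Run:
```python
from m import *
print(observe()["tool_pos"],observe()["time"])
a,d=read_camera("scene");b,_=read_camera("side")
A=cv2.resize(a[190:290,260:380],None,fx=3.2,fy=3.2);B=cv2.resize(b[190:290,180:300],None,fx=3.2,fy=3.2)
cv2.imwrite("pics/c3.png",np.hstack([A,B])[:,:,::-1])
```

```text
[0.51942453 0.01299078 0.18567085] 5.1
```

View pics/c3.png

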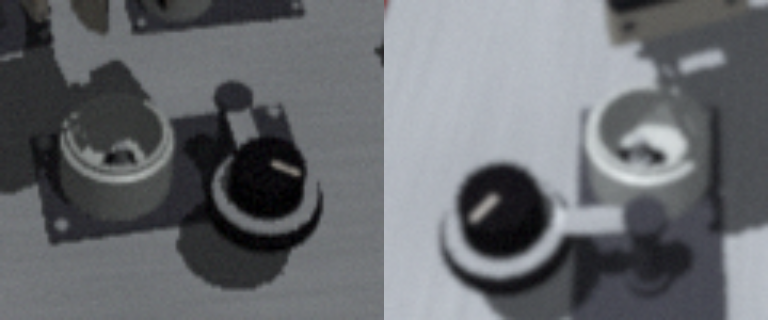

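The crop shows the knob's head inside the jar in both views (120,155 and 640,155), with the arm still open. Next I straddle the cap loosely to swing it.

Call:
{"name": "send_rows", "arguments": {
  "targets": [
    [0.8,0.015,0.018,0,-0.132],
    [0.8,0.015,0.018,0,-0.132],
    [0.8,0.015,0.018,0,-0.132],
    [0.8,0.015,0.018,0,-0.132],
    [0.8,0.015,0.018,0,-0.132]
  ]
}}

```text
time: 5.7
tool_pos: [0.595, 0.1036, 0.1847]
tool_rot: [3.14, 0.003, -0.254]
contact_force: [-0.1, -0.4, 0.4]
opening: 0.0734
grip_force: 0.0
```

Call:
{"name": "send_rows", "arguments": {
  "targets": [
    [0.8,0,0,0,0],
    [0.8,0,0,0,0],
    [0.8,0,0,-0.03,0],
    [0.8,0,0,-0.03,0],
    [0.8,0,0,-0.015,0]
  ]
}}

```text
time: 6.2
tool_pos: [0.5928, 0.1018, 0.1086]
tool_rot: [3.14, 0.005, -0.247]
contact_force: [0.1, -0.3, 0.7]
opening: 0.0732
grip_force: 0.0
```

Call:
{"name": "send_rows", "arguments": {
  "targets": [
    [0.8,0,0,-0.015,0],
    [0.8,0,0,-0.004,0],
    [0.62,0,0,0,0],
    [0.62,0,0,0,0],
    [0.62,0,0,0,0]
  ]
}}

```text
time: 6.7
tool_pos: [0.5956, 0.1027, 0.0937]
tool_rot: [-3.141, -0.002, -0.248]
contact_force: [0.0, 0.1, 0.2]
opening: 0.0583
grip_force: 0.0
```

Run:
```python
import numpy as np
p=np.array([.5093,.0964]);a=np.radians(np.linspace(4.8,-83.4,11))
q=p+.085*np.c_[np.cos(a),np.sin(a)];print(np.diff(q,axis=0).round(4).tolist())
```

```text
[[0.0001, -0.0131], [-0.0019, -0.0129], [-0.0039, -0.0125], [-0.0057, -0.0117], [-0.0075, -0.0107], [-0.009, -0.0094], [-0.0104, -0.008], [-0.0115, -0.0063], [-0.0123, -0.0044], [-0.0128, -0.0025]]
```

Call:
{"name": "send_rows", "arguments": {
  "targets": [
    [0.6,0,-0.013,0,-0.09],
    [0.6,-0.002,-0.013,0,-0.09],
    [0.6,-0.004,-0.0125,0,-0.09],
    [0.6,-0.0055,-0.0115,0,-0.09],
    [0.6,-0.0075,-0.0105,0,-0.09]
  ]
}}

```text
time: 7.2
tool_pos: [0.5779, 0.0419, 0.0941]
tool_rot: [-3.138, -0.004, -0.702]
contact_force: [3.1, 0.1, 0.8]
opening: 0.0553
grip_force: 1.3
```

Call:
{"name": "send_rows", "arguments": {
  "targets": [
    [0.6,-0.009,-0.0095,0,-0.09],
    [0.6,-0.0105,-0.008,0,-0.09],
    [0.6,-0.0115,-0.0065,0,-0.09],
    [0.6,-0.0125,-0.0045,0,-0.09],
    [0.6,-0.0125,-0.0025,0,-0.09]
  ]
}}

```text
time: 7.7
tool_pos: [0.5212, 0.0107, 0.0939]
tool_rot: [-3.138, -0.002, -1.152]
contact_force: [2.2, -0.4, -0.3]
opening: 0.055
grip_force: 1.0
```

Call:
{"name": "send_rows", "arguments": {
  "targets": [
    [0.6,-0.002,0,0,0],
    [0.6,-0.002,0,0,0]
  ]
}}

```text
time: 7.9
tool_pos: [0.5172, 0.0112, 0.0936]
tool_rot: [-3.139, -0.001, -1.146]
contact_force: [1.7, -0.2, -0.2]
opening: 0.0551
grip_force: 0.8
```

Call:
{"name": "send_rows", "arguments": {
  "targets": [
    [0.6,-0.002,0,0,0],
    [0.6,-0.002,0,0,0],
    [0.6,0,0,0,0]
  ]
}}

```text
time: 8.2
tool_pos: [0.5122, 0.0116, 0.0928]
tool_rot: [3.142, 0.0, -1.147]
contact_force: [0.8, 0.4, 0.4]
opening: 0.0553
grip_force: 0.6
```

Call:
{"name": "send_rows", "arguments": {
  "targets": [
    [0.6,-0.002,0,0,0],
    [0.6,0,0,0,0]
  ]
}}

```text
time: 8.4
tool_pos: [0.5117, 0.0115, 0.0929]
tool_rot: [-3.138, -0.001, -1.148]
contact_force: [6.9, 0.8, -3.1]
opening: 0.055
grip_force: 3.4
```

Run:
```python
from m import *
print(observe()["tool_pos"],observe()["time"],observe()["contact_force"])
T=c2w("wrist");w,dw=read_camera("wrist")
a,d=read_camera("scene");b,e=read_camera("side")
for n,D,t in(("scene",d,None),("side",e,None),("wrist",dw,T)):
    P=cloud(n,D,t);c=P[(D>0)&(P[...,2]>.1)&(P[...,2]<.116)&(np.hypot(P[...,0]-.519,P[...,1]-.012)<.026)]
    print(n,len(c),np.median(c,0),(c.min(0)+c.max(0))/2)
A=cv2.resize(a[190:290,240:360],None,fx=3.2,fy=3.2);B=cv2.resize(b[190:290,200:320],None,fx=3.2,fy=3.2)
cv2.imwrite("pics/c4.png",np.hstack([A,B])[:,:,::-1])
```

```text
[0.51170371 0.01153798 0.09287867] 8.4 [ 6.93797605  0.82665571 -3.12304081]
scene 118 [ 0.53024808 -0.00200378  0.10800064] [0.52255003 0.000696   0.1063735 ]
side 327 [0.51423526 0.01756581 0.1087568 ] [0.51424544 0.01379536 0.10788425]
wrist 5183 [0.52139217 0.00181309 0.10949871] [0.51983222 0.01025356 0.10788692]
```

View pics/c4.png

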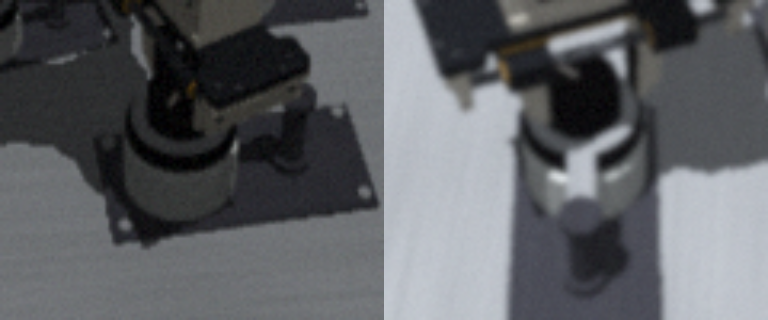

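Side view: the cap sits over the jar, strap from the post at (580,215) leads to it, and force rose to 7 N, so the arm is at its stop. I now open, recentre and turn back CCW for a screwing stroke.

Call:
{"name": "send_rows", "arguments": {
  "targets": [
    [0.6,0,0,0,0],
    [0.8,0.002,0,0,0],
    [0.8,0.002,0.001,0,0],
    [0.8,0,0,0,0],
    [0.8,0,0,-0.003,0]
  ]
}}

```text
time: 9.05
tool_pos: [0.514, 0.0125, 0.0897]
tool_rot: [3.141, 0.0, -1.148]
contact_force: [-0.2, -0.9, -0.1]
opening: 0.073
grip_force: 0.0
```

Call:
{"name": "send_rows", "arguments": {
  "targets": [
    [0.8,0,0,0,0.14],
    [0.8,0,0,0,0.14],
    [0.8,0,0,0,0.14],
    [0.8,0,0,0,0.14],
    [0.8,0,0,0,0.14]
  ]
}}

```text
time: 9.55
tool_pos: [0.5138, 0.0124, 0.0894]
tool_rot: [3.141, 0.001, -0.442]
contact_force: [1.1, 0.1, 0.6]
opening: 0.0733
grip_force: 0.0
```

Call:
{"name": "send_rows", "arguments": {
  "targets": [
    [0.8,0,0,0,0.14],
    [0.8,0,0,0,0.14],
    [0.8,0,0,0,0.14],
    [0.8,0,0,0,0.14],
    [0.8,0,0,0,0.14]
  ]
}}

```text
time: 10.05
tool_pos: [0.5137, 0.0124, 0.0894]
tool_rot: [-3.141, 0.001, 0.258]
contact_force: [-0.8, 0.2, -0.4]
opening: 0.0732
grip_force: 0.0
```

Call:
{"name": "send_rows", "arguments": {
  "targets": [
    [0.8,0,0,0,0.14],
    [0.8,0,0,0,0.14],
    [0.8,0,0,0,0.14],
    [0.8,0,0,0,0.14],
    [0.8,0,0,0,0]
  ]
}}

```text
time: 10.55
tool_pos: [0.5138, 0.0124, 0.0895]
tool_rot: [-3.141, 0.001, 0.813]
contact_force: [-1.1, -0.6, 0.1]
opening: 0.0736
grip_force: 0.0
```

Run:
```python
from m import *
o=observe();print(o["tool_pos"],o["qpos"],o["tool_rot"])
T=c2w("wrist");w,dw=read_camera("wrist")
b,e=read_camera("side")
for n,D,t in(("side",e,None),("wrist",dw,T)):
    P=cloud(n,D,t);c=P[(D>0)&(P[...,2]>.104)&(P[...,2]<.116)&(np.hypot(P[...,0]-.517,P[...,1]-.012)<.03)]
    print(n,len(c),np.median(c,0),(c.min(0)+c.max(0))/2,np.ptp(c,0))
```

```text
[0.51377807 0.01238414 0.08945976] [-1.25030245e-01  4.77561474e-01  1.73660850e+00 -1.64814921e-04
  9.28201437e-01  6.32782276e-01] [-3.14104265e+00  5.66887174e-04  8.13082782e-01]
side 173 [0.52663219 0.0164639  0.10873802] [0.5249921  0.01017923 0.10783102] [0.03347315 0.04853175 0.00751595]
wrist 5336 [0.52013088 0.01366735 0.1093835 ] [0.51607049 0.0088235  0.10784309] [0.05078657 0.05107005 0.0076008 ]
```

Call:
{"name": "send_rows", "arguments": {
  "grip_force": 18,
  "targets": [
    [0.7,0.002,-0.001,0,0],
    [0,0,0,0,0],
    [0,0,0,0,0],
    [0,0,0,0,0],
    [0,0,0,0,0]
  ]
}}

```text
time: 11.15
tool_pos: [0.5177, 0.0101, 0.0899]
tool_rot: [3.138, -0.001, 0.811]
contact_force: [5.4, -5.6, -3.6]
opening: 0.0477
grip_force: 18.0
```

Call:
{"name": "send_rows", "arguments": {
  "targets": [
    [0,0,0,-0.0004,-0.14],
    [0,0,0,-0.0004,-0.14],
    [0,0,0,-0.0004,-0.14],
    [0,0,0,-0.0004,-0.14],
    [0,0,0,-0.0004,-0.14]
  ]
}}

```text
time: 11.65
tool_pos: [0.518, 0.0096, 0.088]
tool_rot: [3.138, -0.004, 0.106]
contact_force: [5.7, -8.7, -4.5]
opening: 0.0475
grip_force: 18.0
```

Call:
{"name": "send_rows", "arguments": {
  "targets": [
    [0,0,0,-0.0004,-0.14],
    [0,0,0,-0.0004,-0.14],
    [0,0,0,-0.0004,-0.14],
    [0,0,0,-0.0004,-0.14],
    [0,0,0,-0.0004,-0.14]
  ]
}}

```text
time: 12.15
tool_pos: [0.5179, 0.009, 0.0861]
tool_rot: [3.14, -0.005, -0.594]
contact_force: [4.3, -11.0, -2.8]
opening: 0.0473
grip_force: 18.0
```

Run:
```python
from m import *
o=observe();print(o["tool_pos"],o["qpos"],o["tool_rot"],o["torque"],o["contact_force"])
```

```text
[0.51791431 0.00898437 0.0860872 ] [-0.12862983  0.48637521  1.73255139 -0.00417039  0.91851304  2.03875478] [ 3.14049677 -0.00520244 -0.59406088] [-1.65640848 -0.6423918   0.0944275 ] [  4.31692049 -10.98249532  -2.81868024]
```

Call:
{"name": "send_rows", "arguments": {
  "targets": [
    [0,0.0005,-0.001,-0.0004,-0.14],
    [0,0.0005,-0.001,-0.0004,-0.14],
    [0,0,0,-0.0004,-0.14],
    [0,0,0,-0.0004,-0.14],
    [0,0,0,-0.0004,-0.14]
  ]
}}

```text
time: 12.65
tool_pos: [0.5175, 0.0083, 0.0841]
tool_rot: [-3.141, -0.002, -1.294]
contact_force: [-0.8, -5.7, 2.5]
opening: 0.0475
grip_force: 18.0
```

Run:
```python
from m import *
o=observe();print(o["tool_pos"],o["qpos"],o["tool_rot"],o["torque"],o["contact_force"])
T=c2w("wrist");w,dw=read_camera("wrist");P=cloud("wrist",dw,T)
c=P[(dw>0)&(P[...,2]>.095)&(P[...,2]<.116)&(np.hypot(P[...,0]-.519,P[...,1]-.009)<.018)];print(np.median(c,0),len(c))
```

```text
[0.51754331 0.00826759 0.08407937] [-1.31141378e-01  4.90005347e-01  1.73308953e+00 -2.08434154e-03
  9.17409182e-01  2.73509934e+00] [-3.14124866e+00 -1.95143497e-03 -1.29417860e+00] [-0.74004381 -0.01095121  0.06118533] [-0.83711948 -5.73955504  2.4692672 ]
[0.51997868 0.00107931 0.10389389] 2208
```

Call:
{"name": "send_rows", "arguments": {
  "targets": [
    [0.75,0,0,0,0],
    [0.75,0,0,0,0],
    [0.75,0,0,0.002,0],
    [0.75,0,0,0.002,0.14],
    [0.75,0,0,0,0.14]
  ]
}}

```text
time: 13.2
tool_pos: [0.5173, 0.0096, 0.0881]
tool_rot: [-3.141, -0.0, -1.002]
contact_force: [0.6, 0.2, -0.4]
opening: 0.0684
grip_force: 0.0
```

Call:
{"name": "send_rows", "arguments": {
  "targets": [
    [0.75,0,0,0,0.14],
    [0.75,0,0,0,0.14],
    [0.75,0,0,0,0.14],
    [0.75,0,0,0,0.14],
    [0.75,0,0,0,0.14]
  ]
}}

```text
time: 13.7
tool_pos: [0.5171, 0.0096, 0.0878]
tool_rot: [-3.142, 0.0, -0.302]
contact_force: [-0.4, 0.2, 0.4]
opening: 0.069
grip_force: 0.0
```

Call:
{"name": "send_rows", "arguments": {
  "targets": [
    [0.75,0,0,0,0.14],
    [0.75,0,0,0,0.14],
    [0.75,0,0,0,0.14],
    [0.75,0,0,0,0.14],
    [0.75,0,0,0,0]
  ]
}}

```text
time: 14.2
tool_pos: [0.5171, 0.0096, 0.0878]
tool_rot: [-3.142, 0.0, 0.254]
contact_force: [-0.4, 0.1, 1.0]
opening: 0.0689
grip_force: 0.0
```

Call:
{"name": "send_rows", "arguments": {
  "targets": [
    [0,0,0,0,0],
    [0,0,0,0,0],
    [0,0,0,0,0],
    [0,0,0,0,0],
    [0,0,0,0,0]
  ]
}}

```text
time: 14.7
tool_pos: [0.5173, 0.0092, 0.0878]
tool_rot: [3.141, -0.0, 0.251]
contact_force: [0.7, -1.9, -1.2]
opening: 0.0476
grip_force: 18.0
```

Call:
{"name": "send_rows", "arguments": {
  "targets": [
    [0,0,0,-0.0003,-0.1],
    [0,0,0,-0.0003,-0.1]
  ]
}}

```text
time: 14.9
tool_pos: [0.5173, 0.0091, 0.0872]
tool_rot: [3.141, -0.0, 0.048]
contact_force: [0.4, -1.7, 0.4]
opening: 0.0475
grip_force: 18.0
```

Run:
```python
from m import *
o=observe();print(o["tool_pos"],o["tool_rot"],o["torque"],o["contact_force"],o["joint_efforts"][5])
```

```text
[0.51725798 0.00914137 0.08722403] [ 3.14111833e+00 -1.87268123e-04  4.76251245e-02] [-0.28586153  0.01013238  0.09462857] [ 0.43006966 -1.67834418  0.41128927] -1.3172737509012222
```

Torque is still about 0.09 N m, so I keep turning until the stop shows.

Call:
{"name": "send_rows", "arguments": {
  "targets": [
    [0,0,0,-0.0003,-0.1],
    [0,0,0,-0.0003,-0.1]
  ]
}}

```text
time: 15.1
tool_pos: [0.5174, 0.0091, 0.0867]
tool_rot: [3.141, -0.001, -0.152]
contact_force: [2.5, -2.1, 1.6]
opening: 0.0476
grip_force: 18.0
```

```bash
python3 -c "
from h import *
o=observe();print(o['tool_rot'],o['torque'],o['joint_efforts'][5])"
```

```text
[ 3.14103884e+00 -5.67257933e-04 -1.52172924e-01] [-0.31958046 -0.50126152  0.63806324] -0.6762378104031086
```

Call:
{"name": "send_rows", "arguments": {
  "targets": [
    [0,0,0,-0.0003,-0.1],
    [0,0,0,0,0]
  ]
}}

```text
time: 15.3
tool_pos: [0.5179, 0.009, 0.0867]
tool_rot: [3.141, -0.002, -0.249]
contact_force: [1.5, -3.4, 2.0]
opening: 0.0475
grip_force: 18.0
```

```bash
python3 -c "
from h import *
o=observe();print(o['tool_rot'],o['torque'],o['joint_efforts'][5])"
```

```text
[ 3.14109207e+00 -2.00694578e-03 -2.48749131e-01] [-0.55610077 -0.199814   -0.00639339] 1.0540331527590752
```

The torque jumped to 0.64 N m, then the fingers slipped, which suggests the stop. I confirm with one more short twist and the cap height.

Call:
{"name": "send_rows", "arguments": {
  "grip_force": 25,
  "targets": [
    [0,0,0,0,0],
    [0,0,0,0,0],
    [0,0,0,0,-0.08],
    [0,0,0,0,-0.08]
  ]
}}

```text
time: 15.7
tool_pos: [0.5176, 0.0089, 0.0867]
tool_rot: [3.141, -0.002, -0.408]
contact_force: [1.3, -3.1, 5.9]
opening: 0.0475
grip_force: 25.0
```

```bash
python3 -c "
from h import *
o=observe();print(o['tool_rot'],o['torque'],o['joint_efforts'][5])"
```

```text
[ 3.14086762e+00 -1.54724874e-03 -4.07885025e-01] [-0.59616133 -0.09356877  0.97466807] -0.15820124186575413
```

Call:
{"name": "send_rows", "arguments": {
  "targets": [
    [0.75,0,0,0,0],
    [0.75,0,0,0,0],
    [0.75,0,0,0,0],
    [0.75,0,0,0.03,0],
    [0.75,0,0,0.045,0]
  ]
}}

```text
time: 16.2
tool_pos: [0.515, 0.0099, 0.1595]
tool_rot: [3.14, 0.007, -0.407]
contact_force: [1.2, 0.5, -0.1]
opening: 0.069
grip_force: 0.0
```

Call:
{"name": "send_rows", "arguments": {
  "targets": [
    [0.75,-0.04,0,0.02,0],
    [0.75,-0.04,0,0.02,0],
    [0.75,-0.03,0,0.02,0],
    [0.75,0,0,0,0],
    [0.75,0,0,0,0]
  ]
}}

```text
time: 16.7
tool_pos: [0.4072, 0.0095, 0.2216]
tool_rot: [-3.141, -0.001, -0.408]
contact_force: [-0.1, 0.2, 1.6]
opening: 0.0688
grip_force: 0.0
```

Run:
```python
from m import *
print(observe()["tool_pos"])
T=c2w("wrist");W,dw=read_camera("wrist");a,d=read_camera("scene");b,e=read_camera("side")
for n,D,t in(("scene",d,None),("side",e,None),("wrist",dw,T)):
    P=cloud(n,D,t);m=(D>0)&(np.hypot(P[...,0]-.518,P[...,1]-.009)<.035)
    c=P[m&(P[...,2]>.098)&(P[...,2]<.12)]
    print(n,len(c),np.median(c,0),(c.min(0)+c.max(0))/2,np.ptp(c,0))
A=cv2.resize(a[190:290,240:360],None,fx=3.2,fy=3.2);B=cv2.resize(b[190:290,200:320],None,fx=3.2,fy=3.2)
cv2.imwrite("pics/c5.png",np.hstack([A,B])[:,:,::-1])
```

```text
[0.40721526 0.00952714 0.22162029]
scene 288 [0.52001637 0.00813185 0.10150821] [0.51848742 0.00855084 0.10205371] [0.05052355 0.04837795 0.00810169]
side 367 [0.51706239 0.01188616 0.10211456] [0.51725162 0.00989524 0.10176148] [0.04977546 0.0501745  0.00720213]
wrist 3313 [0.51611627 0.00824927 0.1026338 ] [0.51586283 0.00860056 0.10179985] [0.05048848 0.05034597 0.00752812]
```

View pics/c5.png

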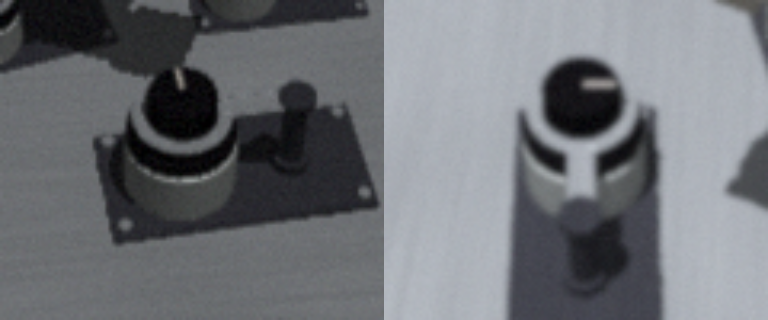

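Both views show the cap centred over the jar. Its top is at about 0.102 m (0.103 m when tight), and the last twist met a hard stop at 0.97 N m.

```bash
python3 -c "
from cell import *
print(hand_in())"
```

```text
the job is handed in; nothing more can be done
None
```

I put the knob in the jar, swung the cap over to its stop and screwed it tight without going near the bystanders, then handed the job in at about 17 s (no verdict was returned).

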